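# Clear the staining chamber and set its folding cover

### The arm

A 7-joint arm with a two-finger parallel gripper is mounted at the origin on a cart in front of the work surface, level with it; the furniture and walls round the work are solid. World frame = base frame: x ahead of the robot, y to its left, z up, the work surface at z = 0. Lengths are in mm, angles in rad, forces in N, time in s.
With the tool pointing down it reaches from about 400 to 850 mm from the base axis. Payload 4.5 kg.
Tool frame: the origin (TCP) lies between the finger pads; the fingertips stand 19 mm ahead of it and the grasp point (between the pads) is the TCP; z points along the fingers, y is the line along which they close (so a half turn about z gives the same grasp; the last joint's range is limited). The gripper opens to 88 mm and grips with 3 to 60 N. Pads are 18 mm wide; open, the fingers measure 123 mm over their backs; the gripper's body (75 mm by 187 mm) begins 45 mm behind the grasp point.
Start: joints at [-1.21, 0.689, -0.195, 1.565, 0.157, 0.902, -0.215], TCP at [200.614, 591.951, 257.743] pointing down, gripper open.
Joint ranges: [-3.01, 3.01], [-0.46, 2.08], [-1.47, 1.51], [0.13, 2.56], [-1, 4.14], [0.04, 2.09], [-2.66, 2.66]. Speed limits (rad/s): [2.57, 2.57, 3.14, 3.14, 3.14, 3.14, 3.14].

### API

Orientations are given as a rotation vector (axis times angle).
In Python, from rig import r gives the robot as it stands.
- The arm moves only by the shell command python3 -m creep 'ROWS' [FORCE]. ROWS is JSON, one flat list of numbers, 7 for each row, row after row: the shift along the tool's x, y, z as a fraction of full scale, then the turn, a rotation vector about the tool's x, y, z as a fraction of full scale, then the opening, from 0 (shut) to 1 (fully open). In form: [tx, ty, tz, ax, ay, az, claw, tx, ty, tz, ax, ay, az, claw, ...]. A call has 1 to 8 rows; each row is the pose to reach, as a shift and turn from the pose commanded when the call began, along the tool's axes at that moment, turning the shorter way round; what a row does not reach only later rows make up. Full scale, the value 1, is 50 cm for a shift and 360 degrees for a turn. A row lasts 1/10 s, in which the tool goes at most 50 mm and 8.59 degrees, less where a joint would pass 70% of its speed; a pose out of reach is approached as far as the arm can. A call with a number of a shift or a turn outside -1 to 1 is refused whole. A call with a gripper value outside its range is refused whole. The fingers move at their own pace and stop on an object; FORCE is the grip in N (left out, the last holds). Time passes only in rows, so rows that repeat a pose let the fingers close. It gives the time, the measured TCP pose, the force, the opening and the grip force at its end, in the units of the state.
- r.read_state(): the state, without advancing time (a new reading comes with each control period).
- r.snapshot(name): name is "scene" or "top" or "wrist"; returns a dict with "frame" (400x640x3 uint8, red, green, blue), "intrinsics" (3x3 intrinsics, pixels), "k1" (the pictures are not rectified: a ray, as slopes to the right and down, at radius r is drawn at 1 + k1 r^2 times it, then the intrinsics apply), "position" and "orientation" of the camera in the world. Camera axes: x right, y down, z forward; pixel columns grow to the right and rows downward; lengths in mm; the calibration is good to about 2 mm. A picture is of the moment at which its call begins. There is no depth.
- r.close_job(): hands the job in; it is judged then, once.
The state is a dict: "time": time; "joint_pos": joint angles; "qvel": joint speeds; "joint_torque": joint torques, N m; "tool_pos": TCP position; "tcp_rot": TCP orientation; "contact_force": force on the tool from outside, world axes, zero at the start; "torque": the same for the moment, N m; "opening": opening from 0.0 (shut) to 1.0 (fully open); "gripper_force": force on a finger pad.
Only numpy, scipy, OpenCV 4.12 (cv2) and the standard library are available. Lean on these libraries where they do the work, as an engineer would, in place of code of your own. Each camera call takes 0.05 s, during which the arm holds its last target. There are 200 camera calls.

### The job

The slides in the white staining chamber have to dry: take the small brown bottle out of the chamber and stand it, always upright, in the free gap between the two other bottles in the shallow slide tray. Fold the chamber's plain leaf fully shut, and fold the leaf that has the curved scale beside it down to the long middle mark, 30 degrees open, and leave it there. Leave the slide pack in the chamber, and do not disturb the other bottles or the carton.

Things in the scene. Friction and masses are not known exactly. Their poses are not given: they have to be found in the camera images.
- chamber: fixed open white box, 150 (x) x 260 (y) x 60 mm high, walls 5 mm, floor top at 5 mm. Origin: centre of its underside, z up. Two grey leaves hinged on its short ends (y = +-130 mm) stand open, leaning outwards. At x = -79 mm a 4 mm thick curved aluminium scale stands over y = -95 to -15 mm, up to 160 mm high, marked at 15, 30 (longest) and 45 degrees of the vent leaf
- plain_leaf (a joint): opening angle of the plain leaf (hinged at chamber y = +130 mm): 0 = shut, level; 1.57 upright; more leans outwards. Stiff friction hinge, 0.35 N m: it stays where it is left; 3 to 5 N near its free edge moves it, so it can be pushed over and down on its outer face with closed fingertips
- vent_leaf (a joint): opening angle of the vent leaf, the one with the scale beside it (hinged at chamber y = -130 mm); same plate, hinge and meaning as the plain leaf; 0.524 = the 30 degree mark
- plain_leaf_hinge (a point): middle of the plain leaf's hinge line, 64 mm above the worktop; the line runs along chamber x. The leaf is a rigid plate 148 mm along the hinge, 129 mm from hinge to free edge, 6 mm thick, its mid plane through the hinge line. Axes: the chamber's
- vent_leaf_hinge (a point): middle of the vent leaf's hinge line, 64 mm above the worktop; the line runs along chamber x; plate as the plain leaf. Axes: the chamber's
- plain_leaf_edge (a point): middle of the bead at the plain leaf's free edge, 125 mm from the hinge line and 3 mm to the outer side of the leaf's mid plane (the bead's radius is 4 mm); moves with the leaf
- vent_leaf_edge (a point): middle of the bead at the vent leaf's free edge, as for the plain leaf
- bottle: small brown bottle with a black cap, 48 mm diameter, 105 mm high, 0.11 to 0.22 kg, standing in the chamber, where it is in the way of the cover. Straight body to about 60 mm height. Origin: centre of its underside, z up its axis
- slide_pack: pack of glass slides, 25 x 75 x 8 mm, lying flat on the chamber's floor near the end with the vent leaf's hinge. Origin: centre of its underside, y along its length
- tray: fixed shallow slide tray, 96 (x) x 212 (y) x 12 mm, floor 2 mm thick, rim 3 mm thick; stands left or right of the chamber. Origin: centre of its underside, y along its length
- wash_bottle: squat white-capped bottle, 57 mm wide, 71 mm high, standing in one end of the tray. Origin: centre of its underside
- drop_bottle: thin dropper bottle, 25 mm diameter, 94 mm high, standing in the other end of the tray. Origin: centre of its underside
- carton: white carton with red band, 112 (x) x 167 (y) x 109 mm high, on the other side of the chamber from the tray. Origin: centre of its underside
- rinse_bottle: tall bottle, 78 mm diameter, 242 mm high, behind on the left. Origin: centre of its underside
Mind the look-alikes: they are no part of the job. What is shaped like the bottle but pink or yellow is not meant.

How it is judged:
By the outcome, as a careful person would: the job done as asked, in the order asked, and still so for the second after the job is handed in, with the robot touching nothing.
It also fails if it takes over 67 s, if anything falls off the work surface, if the arm or the gripper's body presses on something with over 40 N, if the wrist force passes 120 N, or if a joint passes its speed limit or range.

## Working session

There is one attempt and no reset: what is moved stays moved. The work goes in short steps, Python scripts to look and compute and a shell command to move; the robot and the scene stay as the last step left them, time stands still between calls to the robot, and variables do not carry over. Pictures are saved under pics/ and viewed, at most 10 in all, crops included, and the job is handed in when it is done.

```bash
ls; mkdir -p pics
python3 - <<'E'
from rig import r
import cv2,pickle
for n in("scene","top"):
    s=r.snapshot(n); pickle.dump(s,open(f'pics/{n}0.pkl','wb'))
    cv2.imwrite(f'pics/{n}0.png',s["frame"][:,:,::-1]); print(n,s["intrinsics"],s["k1"],s["position"],s["orientation"])
print(r.read_state())
E
```

```text
pics
scene [[431.094098     0.         323.86311972]
 [  0.         431.094098   196.37571473]
 [  0.           0.           1.        ]] -0.02869171889681864 [-523.08278098  622.98603383  896.26211672] [-1.17435106  2.13875949 -1.12763101]
top [[423.49810174   0.         324.41267149]
 [  0.         423.49810174 206.76816664]
 [  0.           0.           1.        ]] -0.02999286590964944 [ 277.04202523  -32.75480854 1387.41107346] [-2.16748583  2.12249849 -0.17269532]
{'time': 0.1, 'joint_pos': array([-1.2101548 ,  0.68986496, -0.19453536,  1.5662235 ,  0.15729556,
        0.90250193, -0.21510951]), 'qvel': array([ 0.0016509 , -0.00308317, -0.00034932, -0.0030443 , -0.00124523,
       -0.00135465,  0.00024047]), 'joint_torque': array([-2.51597252e-03, -5.28497529e+01, -1.27099838e+00, -1.53835756e+01,
       -5.24521305e-02,  2.00746297e-03,  6.50964398e-05]), 'tool_pos': array([200.51931502, 591.40307225, 257.01693981]), 'tcp_rot': array([-5.10979659e-01, -3.09960109e+00,  2.51201399e-03]), 'contact_force': array([-0.05499744,  0.3482302 , -0.51174156]), 'torque': array([-0.00412018,  0.07877803, -0.01788378]), 'gripper_force': 0.0, 'opening': 1.000802713105469}
```

View pics/scene0.png

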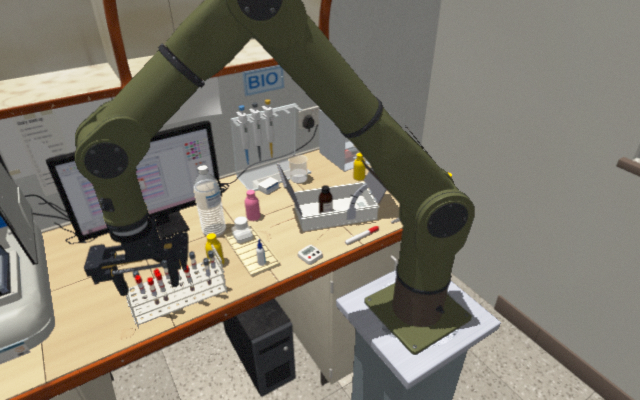

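View pics/top0.png

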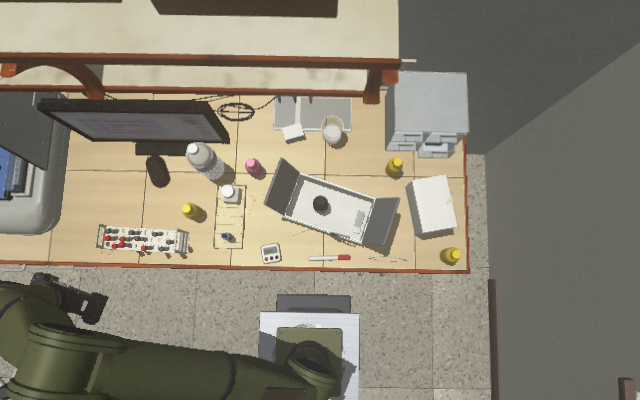

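The brown bottle is at top (320,204), inside the white chamber. Pink (253,166) and yellow (190,211), (395,167) and (451,256) are look-alikes and do not match the brown, black-capped description. The tray is at about (229,218), with the white bottle at its far end and the dropper at its near end. I'll confirm this in an enlarged crop.

Run:
```python
import cv2
a=cv2.imread('pics/top0.png')[140:270,200:400]; cv2.imwrite('pics/topc.png',cv2.resize(a,None,fx=4,fy=4,interpolation=cv2.INTER_CUBIC))
a=cv2.imread('pics/scene0.png')[145:275,220:420]; cv2.imwrite('pics/scenec.png',cv2.resize(a,None,fx=4,fy=4,interpolation=cv2.INTER_CUBIC))
```

```text
(no output)
```

View pics/topc.png

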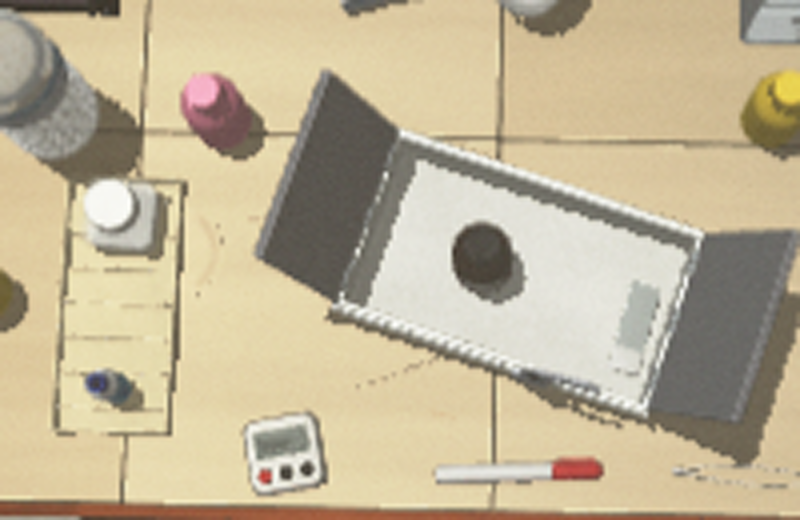

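View pics/scenec.png

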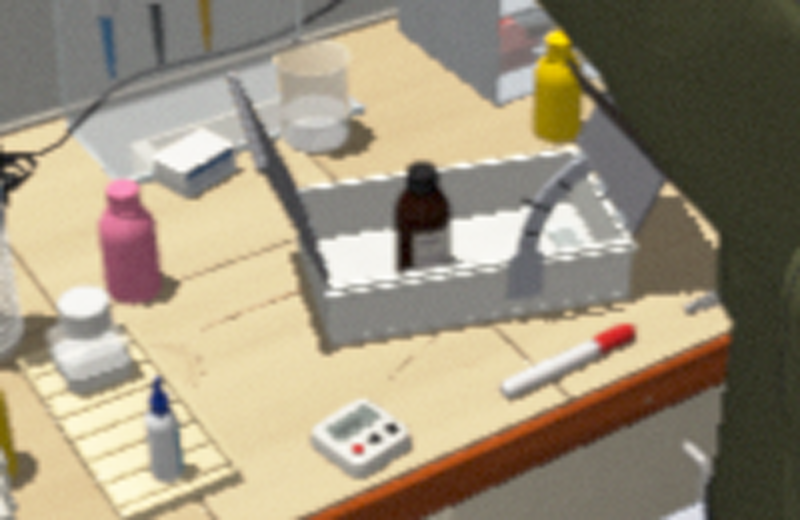

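The crops confirm that the only brown, black-capped bottle is the one in the chamber (topc 482,252). The scale stands near the right leaf, beside the slide pack, so right is the vent leaf and left is the plain leaf. The tray gap lies between the white bottle (112,205) and the dropper (98,384).

```bash
cat > h.py <<'E'
import cv2,pickle,numpy as np
from scipy.spatial.transform import Rotation as R
from scipy.optimize import least_squares
def ray(s,px):
    u=cv2.undistortPoints(np.array(px,float).reshape(-1,1,2),s["intrinsics"],np.array([s["k1"],0,0,0]))[:,0]
    d=np.c_[u,np.ones(len(u))]@R.from_rotvec(s["orientation"]).as_matrix().T
    return np.array(s["position"]),d
def atz(s,px,z):
    p,d=ray(s,px); return p+d*((z-p[2])/d[:,2])[:,None]
def proj(s,P):
    P=np.atleast_2d(P).astype(float); Rm=R.from_rotvec(s["orientation"]).as_matrix()
    return cv2.projectPoints(P,cv2.Rodrigues(Rm.T)[0],-Rm.T@s["position"],s["intrinsics"],np.array([s["k1"],0,0,0.]))[0][:,0]
def rz(a): return R.from_euler('z',a).as_matrix()
def shift(st,target,rotmat=None):
    Rm=R.from_rotvec(st["tcp_rot"]).as_matrix()
    t=Rm.T@(np.array(target)-st["tool_pos"])/500
    return t
E
python3 - <<'E'
from h import *
s=pickle.load(open('pics/top0.pkl','rb')); c=pickle.load(open('pics/scene0.pkl','rb'))
T=lambda l:np.array(l,float)/4+[200,140]-0.375
C=lambda l:np.array(l,float)/4+[220,145]-0.375
ch=atz(s,T([(400,132),(703,238),(645,415),(332,310)]),60)
print('ch',ch.round())
loc=np.array([[75,130],[75,-130],[-75,-130],[-75,130]])
def fit(loc,P):
    f=lambda q:((loc@rz(q[2])[:2,:2].T+q[:2])-P[:,:2]).ravel()
    o=least_squares(f,[P[:,0].mean(),P[:,1].mean(),0]);return o.x,o.fun.round(1)
q,res=fit(loc,ch);print('chamber',q,res)
tr=atz(s,T([(68,182),(186,182),(168,434),(55,434)]),12);
print('tray',fit(np.array([[48,106],[48,-106],[-48,-106],[-48,106]])[[0,1,2,3]],tr[[0,1,2,3]]),tr.round())
print('bottle',atz(s,T([(482,252)]),105)) 
print('wash',atz(s,T([(112,205)]),73),'drop',atz(s,T([(98,384)]),96))
# leaf angles
for nm,sg,pts in(('plain',1,[(327,70),(258,257)]),('vent',-1,[(798,230),(737,420)])):
    for a in np.arange(1.57,2.4,.1):
        P=[[x,sg*(130-129*np.cos(a)),64+129*np.sin(a)] for x in(74,-74)]
        P=np.array(P)@rz(q[2]).T+[q[0],q[1],0]
        print(nm,a.round(2),(proj(s,P)-T(pts)).round(1).ravel())
E
```

```text
ch [[ 591.   41.   60.]
 [ 510. -202.   60.]
 [ 369. -157.   60.]
 [ 446.   91.   60.]]
chamber [ 4.79119448e+02 -5.69013478e+01 -3.13885913e-01] [-0.8  2.3  0.  -1.3 -0.9 -0.2  1.7 -0.8]
tray (array([4.51381269e+02, 2.69327174e+02, 7.47552240e-03]), array([-55.8,  58.2, -56.3, -56. ,  55.8, -61.3,  56.2,  59.2])) [[554. 317.  12.]
 [556. 220.  12.]
 [348. 224.  12.]
 [346. 316.  12.]]
bottle [[487.78956047 -26.89289567 105.        ]]
wash [[524.30042099 266.07088634  73.        ]] drop [[380.8589385  263.90147095  96.        ]]
plain 1.57 [15.1  5.4 14.8  6.4]
plain 1.67 [11.   4.1 10.6  4.9]
plain 1.77 [6.9 2.8 6.5 3.6]
plain 1.87 [2.9 1.7 2.5 2.3]
plain 1.97 [-0.8  0.8 -1.2  1.2]
plain 2.07 [-4.4  0.1 -4.7  0.2]
plain 2.17 [-7.6 -0.5 -8.  -0.7]
plain 2.27 [-10.6  -0.9 -10.8  -1.4]
plain 2.37 [-13.2  -1.1 -13.4  -2. ]
vent 1.57 [-17.5  -5.6 -18.4  -4.4]
vent 1.67 [-13.3  -4.1 -14.1  -2.9]
vent 1.77 [-9.2 -2.5 -9.9 -1.4]
vent 1.87 [-5.3 -0.9 -5.9  0.1]
vent 1.97 [-1.5  0.7 -2.   1.6]
vent 2.07 [1.9 2.4 1.5 3.1]
vent 2.17 [5.1 4.  4.8 4.5]
vent 2.27 [7.9 5.5 7.8 5.8]
vent 2.37 [10.3  7.1 10.4  7. ]
```

```bash
python3 -m creep '[0,0,-0.1,0,0,0,1, -0.4,-0.8,-0.1,0,0,0,1, -0.4,-0.8,-0.1,0,0,0,1, -0.4,-0.8,-0.1,0,0,0,1, -0.4,-0.8,-0.1,0,0,0,1, -0.4,-0.8,-0.1,0,0,0,1, -0.4,-0.8,-0.1,0,0,0,1, -0.4,-0.8,-0.1,0,0,0,1]' 20
python3 - <<'E'
from h import *
from rig import r
st=r.read_state(); s=pickle.load(open('pics/top0.pkl','rb')); c=pickle.load(open('pics/scene0.pkl','rb'))
T=lambda l:np.array(l,float)/4+[200,140]-0.375
C=lambda l:np.array(l,float)/4+[220,145]-0.375
b=atz(s,T([(482,252)]),110)[0];print(b, 'rinse',atz(s,T([(0,45)]),242))
print('to b@330',shift(st,[b[0],b[1],330]))
# two-view check: project into scene crop
for nm,P in(('b',[b[0],b[1],110]),('wash',[524,266,73]),('drop',[381,264,96])):
    print(nm,(proj(c,P)-[220,145]+.375)*4)
E
```

```text
time: 0.9
tool_pos: [248.2, 243.1, 307.6]
tcp_rot: [0.51, 3.1, -0.0]
contact_force: [1.4, 0.1, 0.4]
opening: 0.999
gripper_force: 0.0
[486.96787568 -26.91575071 110.        ] rinse [[604.52403049 312.42022783 242.        ]]
to b@330 [-0.62546725 -0.35842565 -0.04455556]
b [[425.66838509 171.83745198]]
wash [[ 86.06512666 299.33016536]]
drop [[165.01324858 375.04425326]]
```

```bash
python3 -m creep '[-0.625,-0.358,-0.045,0,0,0,1, -0.625,-0.358,-0.045,0,0,0,1, -0.625,-0.358,-0.045,0,0,0,1, -0.625,-0.358,-0.045,0,0,0,1, -0.625,-0.358,-0.045,0,0,0,1, -0.625,-0.358,-0.045,0,0,0,1, -0.625,-0.358,-0.045,0,0,0,1, -0.625,-0.358,-0.045,0,0,0,1]'
python3 -m creep '[0,0,0,0,0,0,1,0,0,0,0,0,0,1]'
python3 - <<'E'
from h import *
from rig import r
st=r.read_state(); print(shift(st,[487,-27,330]))
s=r.snapshot("wrist"); pickle.dump(s,open('pics/w1.pkl','wb')); cv2.imwrite('pics/w1.png',s["frame"][:,:,::-1])
q=[479.1,-56.9,0,-.314]
P=[[-75,-130,60],[75,-130,60],[75,130,60],[-75,130,60]]@rz(-.314).T+q[:3]
print(proj(s,P).round(),proj(s,[[487,-27,110],[487,-27,5]]).round())
E
```

```text
time: 1.7
tool_pos: [489.8, -30.1, 330.1]
tcp_rot: [0.523, 3.095, -0.003]
contact_force: [-0.3, 0.4, -0.8]
opening: 0.999
gripper_force: 0.0
time: 1.9
tool_pos: [485.7, -23.3, 329.8]
tcp_rot: [-0.508, -3.098, -0.001]
contact_force: [-1.0, 0.3, 0.7]
opening: 1.002
gripper_force: 0.0
[-0.00487297 -0.00619965 -0.00050716]
[[194. 106.]
 [209. 218.]
 [396. 216.]
 [404. 103.]] [[324. 172.]
 [324. 155.]]
```

View pics/w1.png

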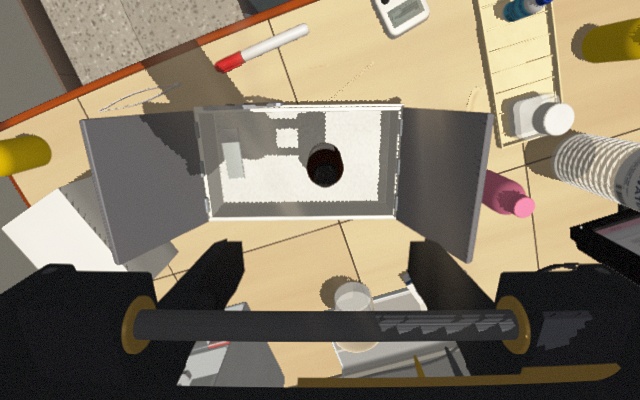

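The wrist view agrees with my poses to within about 3 px: chamber corners (197,107), (400,104), (397,216) and (210,218), with the bottle at (325,165). Next I'll descend.

```bash
python3 -m creep '[-0.002,0.0,0.08,0,0,0,1, -0.002,0.0,0.16,0,0,0,1, -0.002,0,0.24,0,0,0,1, -0.002,0.0,0.32,0,0,0,1, -0.002,0.0,0.39,0,0,0,1, -0.002,0.0,0.42,0,0,0,1,-0.002,0.0,0.42,0,0,0,1,-0.002,0.0,0.42,0,0,0,1]'
python3 - <<'E'
from h import *
from rig import r
st=r.read_state(); print(st['tool_pos'],shift(st,[487,-27,70]),R.from_rotvec(st['tcp_rot']).as_matrix()[:,1:].round(3))
E
```

```text
time: 2.75
tool_pos: [487.5, -23.6, 120.8]
tcp_rot: [-0.508, -3.1, -0.001]
contact_force: [-0.4, 0.1, 0.3]
opening: 1.0
gripper_force: 0.0
[487.47606572 -23.58371484 120.76333016] [-0.00132209 -0.00683865  0.10152211] [[ 0.319 -0.   ]
 [ 0.948  0.001]
 [ 0.001 -1.   ]]
```

```bash
python3 -m creep '[-0.001,-0.007,0.04,0,0,0,1, -0.001,-0.007,0.08,0,0,0,1, -0.001,-0.007,0.1015,0,0,0,1, -0.001,-0.007,0.1015,0,0,0,1, -0.001,-0.007,0.1015,0,0,0,0.45, -0.001,-0.007,0.1015,0,0,0,0.45, -0.001,-0.007,0.1015,0,0,0,0.45, -0.001,-0.007,0.1015,0,0,0,0.45]' 20
python3 -m creep '[0,0,0,0,0,0,0.45, 0,0,0,0,0,0,0.45,0,0,0,0,0,0,0.45,0,0,0,0,0,0,0.45]' 20
```

```text
time: 3.55
tool_pos: [487.5, -28.4, 70.0]
tcp_rot: [0.511, 3.099, 0.0]
contact_force: [-0.5, 0.7, 0.6]
opening: 0.664
gripper_force: 0.0
time: 3.95
tool_pos: [487.8, -28.0, 69.7]
tcp_rot: [0.51, 3.099, 0.001]
contact_force: [1.3, 2.2, 4.8]
opening: 0.52
gripper_force: 20.0
```

```bash
python3 -m creep '[0,0,0,0,0,0,0.3, 0,0,-0.03,0,0,0,0.3, 0,0,-0.06,0,0,0,0.3, 0,0,-0.09,0,0,0,0.3,0,0,-0.12,0,0,0,0.3,0,0,-0.16,0,0,0,0.3,0,0,-0.2,0,0,0,0.3,0,0,-0.24,0,0,0,0.3]' 25
python3 -m creep '[0,0,-0.05,0,0,0,0.3, 0,0,-0.1,0,0,0,0.3, 0,0,-0.15,0,0,0,0.3, 0,0,-0.19,0,0,0,0.3, 0,0,-0.22,0,0,0,0.3, 0,0,-0.22,0,0,0,0.3]'
python3 - <<'E'
from h import *
from rig import r
st=r.read_state(); print(shift(st,[446,267,300]))
s=r.snapshot("wrist"); s2=r.snapshot("scene")
cv2.imwrite('pics/w2.png',np.vstack([cv2.resize(s["frame"][:,:,::-1],(448,280)),cv2.resize(s2["frame"][:,:,::-1],(448,280))]))
E
```

```text
time: 4.75
tool_pos: [485.8, -29.1, 189.6]
tcp_rot: [-0.512, -3.097, 0.002]
contact_force: [0.3, -0.4, -2.0]
opening: 0.521
gripper_force: 24.9
time: 5.35
tool_pos: [487.3, -29.0, 300.4]
tcp_rot: [0.513, 3.098, -0.0]
contact_force: [0.2, 0.6, -1.5]
opening: 0.522
gripper_force: 24.9
[2.68912660e-01 5.33907213e-01 4.67642352e-04]
```

View pics/w2.png

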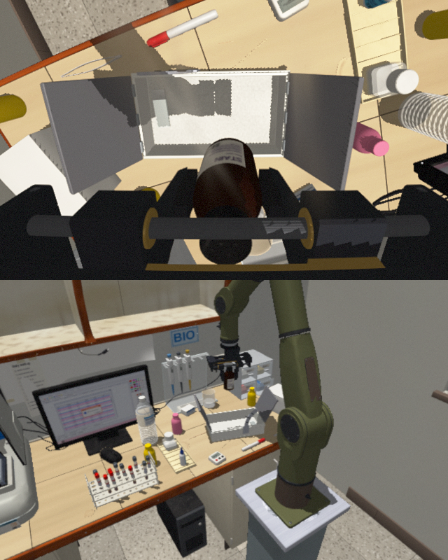

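The bottle is held upright between the fingers (upper panel, about (227,185)) and is clear of the chamber. Now I'll carry it over the plain leaf to the tray.

```bash
python3 -m creep '[0.02,0.04,0,0,0,0,0.3, 0.06,0.12,0,0,0,0,0.3, 0.1,0.2,0,0,0,0,0.3, 0.14,0.28,0,0,0,0,0.3, 0.18,0.36,0,0,0,0,0.3, 0.22,0.44,0,0,0,0,0.3, 0.25,0.5,0,0,0,0,0.3, 0.269,0.534,0,0,0,0,0.3]'
python3 -m creep '[0,0,0,0,0,0,0.3,0,0,0,0,0,0,0.3,0,0,0,0,0,0,0.3]'
python3 - <<'E'
from h import *
from rig import r
st=r.read_state(); print(shift(st,[446,268,67.5]))
s=r.snapshot("wrist");
cv2.imwrite('pics/w3.png',s["frame"][:,:,::-1])
E
```

```text
time: 6.25
tool_pos: [443.6, 270.7, 297.8]
tcp_rot: [-0.504, -3.098, 0.001]
contact_force: [-0.1, -0.4, -0.6]
opening: 0.522
gripper_force: 24.9
time: 6.55
tool_pos: [445.7, 265.4, 298.7]
tcp_rot: [-0.515, -3.098, 0.004]
contact_force: [-0.3, -0.3, -1.4]
opening: 0.521
gripper_force: 24.9
[0.00083403 0.00622104 0.46239701]
```

View pics/w3.png

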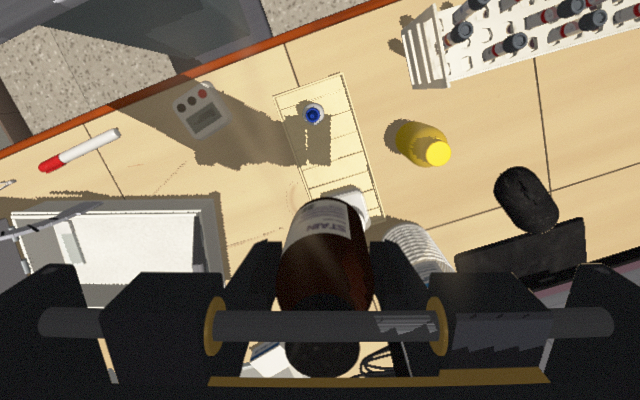

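```bash
python3 -m creep '[0.001,0.006,0.04,0,0,0,0.3, 0.001,0.006,0.1,0,0,0,0.3, 0.001,0.006,0.16,0,0,0,0.3, 0.001,0.006,0.2,0,0,0,0.3, 0.001,0.006,0.24,0,0,0,0.3, 0.001,0.006,0.24,0,0,0,0.3, 0.001,0.006,0.24,0,0,0,0.3]'
python3 - <<'E'
from h import *
from rig import r
st=r.read_state(); print(shift(st,[446,268,67.5]))
s=pickle.load(open('pics/top0.pkl','rb'));print('yellow',atz(s,[(188,209)],105))
s=r.snapshot("wrist"); f=s["frame"]
hsv=cv2.cvtColor(f,cv2.COLOR_RGB2HSV)
def blob(lo,hi,nm):
    n,l,stt,ce=cv2.connectedComponentsWithStats(cv2.inRange(hsv,np.array(lo),np.array(hi)))
    for i in range(1,n):
        if stt[i,4]>60: print(nm,stt[i],ce[i].round(), atz(s,[ce[i]],96)[0].round())
blob((105,120,40),(125,255,255),'blue'); blob((22,150,120),(32,255,255),'yel')
print(proj(s,[[381,264,96],[381,264,70],[524,266,73]]))
E
```

```text
time: 7.3
tool_pos: [446.4, 269.7, 179.7]
tcp_rot: [0.513, 3.099, -0.001]
contact_force: [1.1, 0.2, -1.1]
opening: 0.521
gripper_force: 24.9
[-0.000334   -0.00346314  0.22445957]
yellow [[459.24650247 377.19792968 105.        ]]
blue [289 115  22  22 357] [299. 126.] [382. 272.  96.]
yel [ 434  134   76   71 3259] [470. 172.] [450. 375.  96.]
yel [416 147   7  25  88] [418. 160.] [429. 342.  96.]
[[287.73288307 128.72147771]
 [291.7735618  124.94279859]
 [351.29884982 282.28193503]]
```

```bash
python3 -m creep '[-0.004,-0.012,0.04,0,0,0,0.3, -0.004,-0.012,0.09,0,0,0,0.3, -0.004,-0.012,0.14,0,0,0,0.3, -0.004,-0.012,0.18,0,0,0,0.3, -0.004,-0.012,0.2,0,0,0,0.3, -0.004,-0.012,0.215,0,0,0,0.3, -0.004,-0.012,0.221,0,0,0,0.3, -0.004,-0.012,0.221,0,0,0,0.3]'
python3 -m creep '[0,0,0.002,0,0,0,0.3,0,0,0.002,0,0,0,0.3]'
```

```text
time: 8.15
tool_pos: [446.3, 264.5, 69.4]
tcp_rot: [0.511, 3.099, 0.001]
contact_force: [-0.0, 0.3, -1.0]
opening: 0.521
gripper_force: 24.9
time: 8.35
tool_pos: [446.3, 264.5, 68.5]
tcp_rot: [0.511, 3.099, 0.001]
contact_force: [-0.5, 0.1, -1.1]
opening: 0.519
gripper_force: 24.9
```

```bash
python3 -m creep '[0,0,0.002,0,0,0,0.3,0,0,0.003,0,0,0,0.3,0,0,0.003,0,0,0,0.3]'
python3 -m creep '[0,0,0.001,0,0,0,0.3,0,0,0.001,0,0,0,0.3]'
```

```text
time: 8.65
tool_pos: [446.2, 264.5, 66.9]
tcp_rot: [0.511, 3.099, 0.001]
contact_force: [-0.7, -0.1, 3.4]
opening: 0.523
gripper_force: 24.9
time: 8.85
tool_pos: [446.4, 264.5, 66.8]
tcp_rot: [0.511, 3.099, 0.001]
contact_force: [-0.7, -1.9, 8.0]
opening: 0.521
gripper_force: 24.9
```

```bash
python3 -m creep '[0,0,0,0,0,0,0.72,0,0,0,0,0,0,0.72,0,0,0,0,0,0,0.72,0,0,0,0,0,0,0.72,0,0,-0.03,0,0,0,0.72,0,0,-0.07,0,0,0,0.72,0,0,-0.13,0,0,0,0.72,0,0,-0.21,0,0,0,0.72]'
python3 -m creep '[0,0,-0.1,0,0,0,0,0,0,-0.2,0,0,0,0,0,0,-0.26,0,0,0,0,0,0,-0.26,0,0,0,0,0,0,-0.26,0,0,0,0]' 30
cat >> h.py <<'E'
Q=[479.1,-56.9,-.314]
def loc2w(p): return np.asarray(p,float)@rz(Q[2]).T+[Q[0],Q[1],0]
E
python3 - <<'E'
from h import *
from rig import r
st=r.read_state(); 
for p in([-20,215,305],[-20,215,184]): print(loc2w(p),shift(st,loc2w(p)))
s=r.snapshot("top");pickle.dump(s,open('pics/t2.pkl','wb'))
w=r.snapshot("wrist");
cv2.imwrite('pics/t2.png',np.vstack([cv2.resize(s["frame"][150:260,190:410,::-1],(600,300)),cv2.resize(w["frame"][:,:,::-1],(480,300))[:, :480] if 0 else cv2.resize(w["frame"][:,:,::-1],(600,300))]))
E
```

```text
time: 9.65
tool_pos: [445.0, 263.7, 170.8]
tcp_rot: [-0.51, -3.097, 0.004]
contact_force: [0.6, 0.1, -0.2]
opening: 0.721
gripper_force: 0.0
time: 10.15
tool_pos: [445.8, 264.1, 301.0]
tcp_rot: [0.511, 3.099, 0.0]
contact_force: [0.3, -1.7, -0.1]
opening: 0.288
gripper_force: 0.0
[526.48397242 153.76504019 305.        ] [-0.22363204 -0.15714715 -0.0079927 ]
[526.48397242 153.76504019 184.        ] [-0.22355007 -0.15722334  0.23400728]
```

View pics/t2.png

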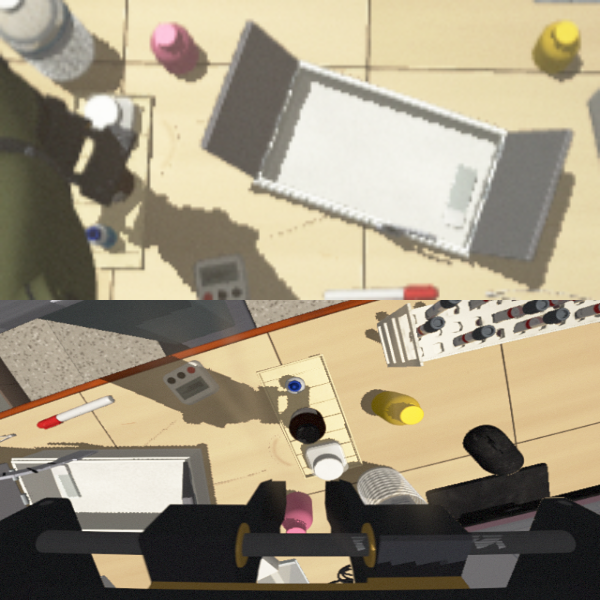

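The brown bottle stands in the tray (lower panel 307,425), between the dropper (295,385) and the white bottle (325,460). The leaves haven't moved. Next is the plain leaf.

```bash
python3 -m creep '[-0.08,-0.055,-0.008,0,0,0,0,-0.15,-0.1,-0.008,0,0,0,0,-0.2,-0.14,-0.008,0,0,0,0,-0.2236,-0.157,-0.008,0,0,0,0,-0.2236,-0.157,-0.008,0,0,0,0,-0.2236,-0.157,0.08,0,0,0,0,-0.2236,-0.157,0.16,0,0,0,0,-0.2236,-0.157,0.234,0,0,0,0]'
python3 -m creep '[0,0,0,0,0,0,0,0,0,0,0,0,0,0,0,0,0,0,0,0,0]'
python3 - <<'E'
from h import *
from rig import r
st=r.read_state()
print(R.from_rotvec(st['tcp_rot']).as_matrix()[:,1].round(3), (rz(.314)@(st['tool_pos']-[Q[0],Q[1],0])).round(1))
for d in(100,90,75,60,45,30,15,7,0,-2):
    a=np.radians(d); c=np.array([-20,130-105*np.cos(a)+3*np.sin(a)+17.5,64+105*np.sin(a)+3*np.cos(a)+19])
    print(d,c.round(),shift(st,loc2w(c)).round(3))
w=r.snapshot("wrist");cv2.imwrite('pics/w4.png',w["frame"][:,:,::-1])
E
```

```text
time: 11.05
tool_pos: [524.7, 156.9, 182.2]
tcp_rot: [-0.505, -3.099, -0.002]
contact_force: [0.3, -0.2, 0.0]
opening: 0.005
gripper_force: 0.0
time: 11.35
tool_pos: [527.4, 155.6, 185.7]
tcp_rot: [0.509, 3.098, 0.003]
contact_force: [0.2, 0.6, 0.3]
opening: 0.004
gripper_force: 0.0
[0.32  0.947 0.003] [-19.7 217.  185.7]
100 [-20. 169. 186.] [-0.001 -0.097 -0.001]
90 [-20. 150. 188.] [-0.001 -0.133 -0.005]
75 [-20. 123. 185.] [-0.002 -0.188  0.001]
60 [-20.  98. 175.] [-0.002 -0.239  0.02 ]
45 [-20.  75. 159.] [-0.003 -0.283  0.052]
30 [-20.  58. 138.] [-0.003 -0.318  0.094]
15 [-20.  47. 113.] [-0.003 -0.341  0.144]
7 [-20.  44.  99.] [-0.003 -0.347  0.173]
0 [-20.  42.  86.] [-0.003 -0.349  0.199]
-2 [-20.  42.  82.] [-0.003 -0.35   0.206]
```

View pics/w4.png

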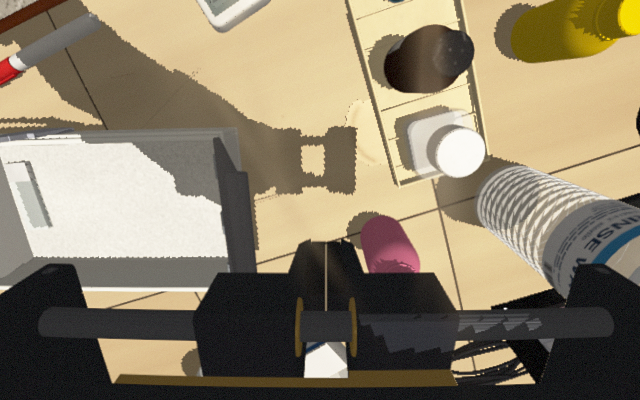

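The closed fingertips (325,260) are outside the plain leaf (235,210) and clear of everything else, so I can push.

```bash
python3 -m creep '[0,-0.04,0,0,0,0,0,-0.001,-0.07,0,0,0,0,0,-0.001,-0.097,-0.001,0,0,0,0,-0.001,-0.133,-0.005,0,0,0,0,-0.002,-0.16,-0.003,0,0,0,0,-0.002,-0.188,0.001,0,0,0,0,-0.002,-0.215,0.009,0,0,0,0,-0.002,-0.239,0.02,0,0,0,0]'
python3 -m creep '[0,-0.022,0.015,0,0,0,0,0,-0.044,0.032,0,0,0,0,-0.001,-0.062,0.052,0,0,0,0,-0.001,-0.079,0.074,0,0,0,0,-0.001,-0.091,0.098,0,0,0,0,-0.001,-0.102,0.124,0,0,0,0,-0.001,-0.108,0.153,0,0,0,0,-0.001,-0.109,0.165,0,0,0,0]'
python3 -m creep '[0,0,0.005,0,0,0,0,0,0,0.01,0,0,0,0,0,0,0.014,0,0,0,0,0,0,0.014,0,0,0,0]'
python3 - <<'E'
from h import *
from rig import r
st=r.read_state();print((rz(.314)@(st['tool_pos']-[Q[0],Q[1],0])).round(1))
E
```

```text
time: 12.2
tool_pos: [489.4, 39.3, 173.8]
tcp_rot: [0.512, 3.098, 0.0]
contact_force: [3.4, 1.1, 2.8]
opening: 0.008
gripper_force: 1.6
time: 13.0
tool_pos: [471.0, -12.5, 90.0]
tcp_rot: [-0.512, -3.097, 0.002]
contact_force: [1.5, -1.6, 3.2]
opening: 0.004
gripper_force: 1.4
time: 13.4
tool_pos: [470.9, -12.2, 86.2]
tcp_rot: [-0.512, -3.099, 0.003]
contact_force: [-3.1, -2.4, 20.9]
opening: 0.004
gripper_force: 10.4
[-21.6  39.9  86.2]
```

The plain leaf is shut: tip at z = 67 mm, pressing with 21 N. On to the vent leaf.

```bash
python3 -m creep '[0,0,-0.08,0,0,0,0,0,0,-0.17,0,0,0,0,0,0,-0.26,0,0,0,0,0,0,-0.35,0,0,0,0,0,0,-0.42,0,0,0,0,0,0,-0.44,0,0,0,0,0,0,-0.44,0,0,0,0]'
python3 - <<'E'
from h import *
from rig import r
st=r.read_state()
print(st['tool_pos'],[shift(st,loc2w(p)).round(3) for p in([10,-222,305],[10,-222,184])])
E
```

```text
time: 14.1
tool_pos: [472.1, -11.0, 305.4]
tcp_rot: [0.51, 3.098, 0.001]
contact_force: [0.4, 0.4, -0.6]
opening: 0.006
gripper_force: 0.0
[472.13504936 -11.04007479 305.41039926] [array([-0.068, -0.526,  0.001]), array([-0.068, -0.526,  0.243])]
```

```bash
python3 -m creep '[-0.01,-0.08,0,0,0,0,0,-0.02,-0.16,0,0,0,0,0,-0.03,-0.24,0,0,0,0,0,-0.04,-0.32,0,0,0,0,0,-0.05,-0.4,0,0,0,0,0,-0.06,-0.46,0,0,0,0,0,-0.068,-0.51,0,0,0,0,0,-0.068,-0.526,0,0,0,0,0]'
python3 -m creep '[0,0,0,0,0,0,0,0,0,0,0,0,0,0,0,0,0,0,0,0,0]'
python3 - <<'E'
from h import *
from rig import r
st=r.read_state()
print(st['tool_pos'],shift(st,loc2w([10,-222,184])).round(4))
w=r.snapshot("wrist");pickle.dump(w,open('pics/w5.pkl','wb'))
t=r.snapshot("top")
cv2.imwrite('pics/w5.png',np.vstack([cv2.resize(w["frame"][:,:,::-1],(480,300)),cv2.resize(t["frame"][150:270,290:482,::-1],(480,300))]))
E
```

```text
time: 14.9
tool_pos: [417.8, -273.4, 302.1]
tcp_rot: [-0.517, -3.094, -0.001]
contact_force: [-0.7, 0.3, 0.5]
opening: 0.002
gripper_force: 0.0
time: 15.2
tool_pos: [420.4, -269.2, 304.1]
tcp_rot: [-0.506, -3.1, -0.002]
contact_force: [0.3, 0.4, -0.2]
opening: 0.0
gripper_force: 0.0
[ 420.41525462 -269.22002548  304.11152968] [-0.0007 -0.0041  0.2402]
```

View pics/w5.png

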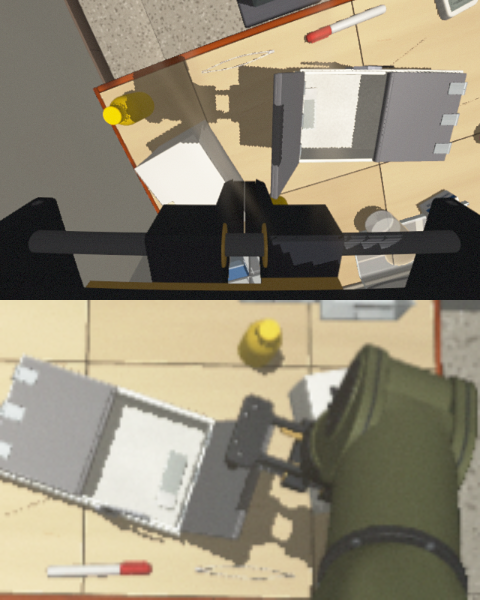

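The plain leaf lies shut (upper panel 415,115). The fingers (245,190) are outside the vent leaf's edge (278,130) and clear of the carton. That was my tenth picture, so from here I measure with image code. Next I'll descend and push in stages.

```bash
python3 -m creep '[-0.001,-0.004,0.08,0,0,0,0,-0.001,-0.004,0.16,0,0,0,0,-0.001,-0.004,0.22,0,0,0,0,-0.001,-0.004,0.24,0,0,0,0,-0.001,-0.004,0.24,0,0,0,0,-0.001,-0.004,0.24,0,0,0,0]'
python3 - <<'E'
from h import *
from rig import r
st=r.read_state();print(st['tool_pos'])
for d in(100,90,75,60,50,45,40,35,30):
    a=np.radians(d); c=np.array([10,-(130-105*np.cos(a)+3*np.sin(a)+17.5),64+105*np.sin(a)+3*np.cos(a)+19])
    print(d,c.round(),shift(st,loc2w(c)).round(4))
E
```

```text
time: 15.9
tool_pos: [420.7, -273.4, 185.5]
tcp_rot: [0.51, 3.098, -0.001]
contact_force: [0.4, -0.2, 0.0]
opening: 0.01
gripper_force: 0.0
[ 420.72391219 -273.36939781  185.50288354]
100 [  10. -169.  186.] [ 0.004   0.1104 -0.0008]
90 [  10. -150.  188.] [ 0.0045  0.1468 -0.005 ]
75 [  10. -123.  185.] [0.0052 0.2013 0.0006]
60 [ 10. -98. 175.] [0.0058 0.2526 0.0201]
50 [ 10. -82. 165.] [0.0062 0.2832 0.0402]
45 [ 10. -75. 159.] [0.0064 0.297  0.0522]
40 [ 10. -69. 153.] [0.0066 0.3098 0.0654]
35 [ 10. -63. 146.] [0.0068 0.3214 0.0796]
30 [ 10. -58. 138.] [0.0069 0.3317 0.0947]
```

```bash
python3 -m creep '[0.002,0.05,0,0,0,0,0,0.003,0.08,0,0,0,0,0,0.004,0.11,-0.001,0,0,0,0,0.004,0.147,-0.005,0,0,0,0,0.005,0.175,-0.003,0,0,0,0,0.005,0.201,0.001,0,0,0,0,0.006,0.23,0.01,0,0,0,0,0.006,0.253,0.02,0,0,0,0]'
python3 -m creep '[0,0.016,0.01,0,0,0,0,0,0.03,0.02,0,0,0,0,0,0.044,0.032,0,0,0,0,0,0.044,0.032,0,0,0,0,0,0.044,0.032,0,0,0,0]'
python3 - <<'E'
from h import *
from rig import r
st=r.read_state();L=(rz(.314)@(st['tool_pos']-[Q[0],Q[1],0]));print(L.round(1),st['contact_force'])
# angle at which corner (inner lower) touches the outer face
y=-(L[1]+17.5);z=L[2]-19-64; v=130-y
rr=np.hypot(v,z);print('angle by tip',np.degrees(np.arctan2(z,v)-np.arcsin(3/rr)),rr)
for n in("top","scene","wrist"):
    s=r.snapshot(n);pickle.dump(s,open(f'pics/{n}45.pkl','wb'))
    for a in(40,45,50):
        A=np.radians(a);P=[[x,-(130-129*np.cos(A)),64+129*np.sin(A)] for x in(74,-74)]
        print(n,a,proj(s,loc2w(P)).round(1).ravel())
E
```

```text
time: 16.7
tool_pos: [459.3, -152.8, 176.3]
tcp_rot: [0.511, 3.095, -0.001]
contact_force: [-0.8, -1.7, 4.1]
opening: 0.006
gripper_force: 1.6
time: 17.2
tool_pos: [463.9, -131.3, 157.9]
tcp_rot: [-0.51, -3.098, -0.0]
contact_force: [-0.3, 0.7, 0.9]
opening: 0.007
gripper_force: 0.0
[  8.5 -75.4 157.9] [-0.29121649  0.6914508   0.94396661]
angle by tip 44.45231361047973 103.92238464688353
top 40 [348.1 183.8 332.  230.4]
top 45 [350.7 184.  334.5 230.9]
top 50 [353.5 184.4 337.3 231.6]
scene 40 [337.9 164.5 350.7 187.2]
scene 45 [340.1 162.2 353.1 184.7]
scene 50 [342.4 159.9 355.7 182.3]
wrist 40 [405.9 362.1 431.   92.3]
wrist 45 [395.8 374.5 418.8  92.3]
wrist 50 [383.2 386.8 402.6  92.3]
```

```bash
cat >> h.py <<'E'
def prof(s,xs,angs,rad=129,off=0):
    g=cv2.GaussianBlur(cv2.cvtColor(s["frame"],cv2.COLOR_RGB2GRAY),(3,3),0).astype(np.float32)
    out=[]
    for a in angs:
        A=np.radians(a);P=[[x,-(130-rad*np.cos(A)+off*np.sin(A)),64+rad*np.sin(A)+off*np.cos(A)] for x in xs]
        p=proj(s,loc2w(P)).astype(np.float32); out.append(cv2.remap(g,p[:,0],p[:,1],cv2.INTER_LINEAR)[:,0])
    return np.array(out)
E
python3 - <<'E'
from h import *
angs=np.arange(30,62,2)
for n,xs in(("wrist",[-70,-60,-50,-40,-30]),("top",[-65,-50,-30,50,65]),("scene",[-65,-40,0,40,65])):
    s=pickle.load(open(f'pics/{n}45.pkl','rb'));print(n);print(np.c_[angs,prof(s,xs,angs)].round().astype(int))
E
```

```text
wrist
[[ 30 167 178 173 171 168]
 [ 32 148 151 146 143 142]
 [ 34 129 124 119 116 115]
 [ 36 115 107 100  96  95]
 [ 38 154 140 135 133 129]
 [ 40 227 144 140 141 137]
 [ 42 242 144 141 139 135]
 [ 44 240 140 140 138 136]
 [ 46 238 134 137 139 138]
 [ 48 172 147 128 146 146]
 [ 50 117 172 172 170 169]
 [ 52  84 135 135 134 136]
 [ 54  81  85  76  70  69]
 [ 56 105 115 114 113  91]
 [ 58 109 114 113 114  71]
 [ 60 111 114 114 104  71]]
top
[[ 30 219 217 221  86 227]
 [ 32 228 231 231  83 224]
 [ 34 229 231 231  85 210]
 [ 36 230 230 231  86 173]
 [ 38 230 226 199  85 113]
 [ 40 224 193 132  83  86]
 [ 42 180 126  77  84  91]
 [ 44 102  75  64  87  92]
 [ 46  64  64  74  88 100]
 [ 48  67  75  95  86 100]
 [ 50  82  94 106  80  86]
 [ 52  94 102 115  75  82]
 [ 54 101 111 121  79  82]
 [ 56 109 118 119  83  83]
 [ 58 110 117 117  83  84]
 [ 60 109 113 100  82  83]]
scene
[[ 30 119 125 191 191 189]
 [ 32 119 150 191 190 189]
 [ 34 119 174 190 189 189]
 [ 36 120 192 191 188 181]
 [ 38 120 198 191 183 151]
 [ 40 132 193 192 156 121]
 [ 42 159 190 192 124 114]
 [ 44 165 180 182 112 119]
 [ 46 140 149 152 114 128]
 [ 48 123 126 130 121 121]
 [ 50 101 102 113 136 102]
 [ 52  69  60  91 159  87]
 [ 54  56  33  76 164  84]
 [ 56  65  26  55 144  85]
 [ 58  82  23  32 103  81]
 [ 60  90  22  24  59  70]]
```

Single-edge image readings are ambiguous by a few degrees. Touch is better: with the flat fingertip bottom pressing on the bead, the tip's z gives the angle directly. At 30° the bead top is at 64 + 125·sin30 + 3·cos30 + 4 = 133.1 mm, so the TCP is at 152.1 mm.

```bash
python3 -m creep '[0,0,-0.03,0,0,0,0,0,0,-0.09,0,0,0,0,0,0,-0.114,0,0,0,0,0,0.04,-0.114,0,0,0,0,0,0.084,-0.114,0,0,0,0,0,0.084,-0.08,0,0,0,0,0,0.084,-0.065,0,0,0,0,0,0.084,-0.065,0,0,0,0]'
cat > l.py <<'E'
from h import *
from rig import r
st=r.read_state();L=(rz(.314)@(st['tool_pos']-[Q[0],Q[1],0]));print(L.round(1),st['contact_force'].round(1))
from scipy.optimize import brentq
z=L[2]-19
try: print('a if touching',np.degrees(brentq(lambda a:64+125*np.sin(a)+3*np.cos(a)+4-z,0,1.4)))
except Exception: pass
E
python3 l.py
```

```text
time: 18.15
tool_pos: [476.9, -92.3, 190.0]
tcp_rot: [-0.512, -3.097, 0.001]
contact_force: [-0.3, 1.1, -0.3]
opening: 0.008
gripper_force: 0.0
[  8.9 -34.3 190. ] [-0.3  1.1 -0.3]
a if touching 54.11798672482882
```

Descend slowly to feel the contact.

```bash
python3 -m creep '[0,0,0.005,0,0,0,0,0,0,0.01,0,0,0,0,0,0,0.01,0,0,0,0]'; python3 l.py
python3 -m creep '[0,0,0.005,0,0,0,0,0,0,0.01,0,0,0,0,0,0,0.01,0,0,0,0]'; python3 l.py
python3 -m creep '[0,0,0.005,0,0,0,0,0,0,0.01,0,0,0,0,0,0,0.01,0,0,0,0]'; python3 l.py
```

```text
time: 18.45
tool_pos: [478.0, -92.2, 185.9]
tcp_rot: [-0.512, -3.1, 0.0]
contact_force: [0.3, 1.0, -0.1]
opening: 0.005
gripper_force: 0.0
[  9.9 -33.9 185.9] [ 0.3  1.  -0.1]
a if touching 50.927273723984214
time: 18.75
tool_pos: [478.0, -91.8, 180.7]
tcp_rot: [-0.511, -3.099, -0.0]
contact_force: [-0.9, -0.1, 0.8]
opening: 0.007
gripper_force: 0.0
[  9.7 -33.6 180.7] [-0.9 -0.1  0.8]
a if touching 47.15056108062787
time: 19.05
tool_pos: [479.1, -89.6, 176.3]
tcp_rot: [0.507, 3.099, 0.004]
contact_force: [0.6, 5.4, 3.9]
opening: 0.007
gripper_force: 3.1
[ 10.1 -31.1 176.3] [0.6 5.4 3.9]
a if touching 44.20048249714877
```

The side force shows the bead is at the fingertip's outer corner, so I'll lift, recentre over the bead and press again.

```bash
python3 -m creep '[0,0,-0.02,0,0,0,0,0,0,-0.03,0,0,0,0,0,-0.01,-0.03,0,0,0,0,0,-0.02,-0.03,0,0,0,0,0,-0.024,-0.03,0,0,0,0,0,-0.024,-0.02,0,0,0,0,0,-0.024,-0.02,0,0,0,0]'; python3 l.py
python3 -m creep '[0,0,0.005,0,0,0,0,0,0,0.01,0,0,0,0,0,0,0.01,0,0,0,0]'; python3 l.py
python3 -m creep '[0,0,0.005,0,0,0,0,0,0,0.01,0,0,0,0,0,0,0.01,0,0,0,0]'; python3 l.py
```

```text
time: 19.75
tool_pos: [473.8, -103.3, 185.2]
tcp_rot: [-0.511, -3.098, -0.0]
contact_force: [0.1, 0.3, -0.2]
opening: 0.003
gripper_force: 0.0
[  9.3 -45.8 185.2] [ 0.1  0.3 -0.2]
a if touching 50.37575769666503
time: 20.05
tool_pos: [474.1, -103.0, 180.5]
tcp_rot: [-0.51, -3.099, -0.0]
contact_force: [0.0, 1.0, -0.1]
opening: 0.006
gripper_force: 0.0
[  9.5 -45.4 180.5] [ 0.   1.  -0.1]
a if touching 47.04361437281641
time: 20.35
tool_pos: [475.1, -101.4, 176.2]
tcp_rot: [0.508, 3.099, 0.004]
contact_force: [-0.3, 3.5, 3.5]
opening: 0.008
gripper_force: 1.7
[  9.9 -43.6 176.2] [-0.3  3.5  3.5]
a if touching 44.15071144893364
```

Contact is real at about 44°: the force is friction along the bead's arc. I'll follow the arc down.

```bash
python3 -m creep '[0,0.006,0.006,0,0,0,0,0,0.012,0.013,0,0,0,0,0,0.019,0.021,0,0,0,0,0,0.026,0.028,0,0,0,0,0,0.026,0.028,0,0,0,0,0,0.026,0.028,0,0,0,0]'; python3 l.py
python3 - <<'E'
from h import *
from rig import r
angs=np.arange(24,52,2)
for n,xs in(("wrist",[-60,-50,-40]),):
    s=r.snapshot(n);pickle.dump(s,open(f'pics/{n}35.pkl','wb'));print(n);print(np.c_[angs,prof(s,xs,angs),prof(s,xs,angs,125,7)].round().astype(int))
E
```

```text
time: 20.95
tool_pos: [478.3, -91.2, 161.9]
tcp_rot: [-0.511, -3.1, 0.001]
contact_force: [-0.7, 1.0, -0.2]
opening: 0.008
gripper_force: 0.1
[  9.9 -32.8 161.9] [-0.7  1.  -0.2]
a if touching 35.40555665307382
wrist
[[ 24 134 134 139 135 135 138]
 [ 26 134 133 138 134 135 140]
 [ 28 134 138 136 237 133 137]
 [ 30 133 135 137 133 135 133]
 [ 32 133 131 139 148 135 148]
 [ 34 197 132 139 158 159 159]
 [ 36 131 135 133 119 120 119]
 [ 38 155 141 153 130 130 118]
 [ 40 152 146 152 131 131 130]
 [ 42  89  91  81 131 130 130]
 [ 44 130 131 130 131 130 130]
 [ 46 130 129 131 131 131 119]
 [ 48 131 131 108 132 131  78]
 [ 50 130 130  86 133 128  80]]
```

```bash
python3 -m creep '[0,0.003,0.003,0,0,0,0,0,0.005,0.006,0,0,0,0,0,0.007,0.009,0,0,0,0,0,0.009,0.012,0,0,0,0]'; python3 l.py
python3 -m creep '[0,0,0.001,0,0,0,0,0,0.001,0.002,0,0,0,0]'; python3 l.py
python3 -m creep '[0,0.001,0.001,0,0,0,0,0,0.001,0.002,0,0,0,0]'; python3 l.py
```

```text
time: 21.4
tool_pos: [479.7, -87.0, 155.8]
tcp_rot: [-0.512, -3.099, 0.001]
contact_force: [-1.4, -1.9, 0.9]
opening: 0.008
gripper_force: 0.8
[  9.9 -28.4 155.8] [-1.4 -1.9  0.9]
a if touching 32.00182751578279
time: 21.6
tool_pos: [480.0, -86.2, 154.9]
tcp_rot: [-0.511, -3.1, 0.0]
contact_force: [-1.6, -0.8, 1.3]
opening: 0.004
gripper_force: 0.8
[  9.9 -27.6 154.9] [-1.6 -0.8  1.3]
a if touching 31.492621060827588
time: 21.8
tool_pos: [480.3, -85.5, 153.9]
tcp_rot: [0.511, 3.1, 0.0]
contact_force: [-0.3, -0.4, 1.7]
opening: 0.003
gripper_force: 1.2
[ 10.  -26.9 153.9] [-0.3 -0.4  1.7]
a if touching 30.9909825191046
```

```bash
python3 -m creep '[0,0.001,0.001,0,0,0,0,0,0.001,0.002,0,0,0,0]'; python3 l.py
python3 -m creep '[0,0.001,0.001,0,0,0,0,0,0.001,0.002,0,0,0,0]'; python3 l.py
```

```text
time: 22.0
tool_pos: [480.5, -84.9, 153.0]
tcp_rot: [0.511, 3.1, 0.001]
contact_force: [-0.8, 0.4, 3.1]
opening: 0.006
gripper_force: 1.3
[ 10.  -26.2 153. ] [-0.8  0.4  3.1]
a if touching 30.470129508615425
time: 22.2
tool_pos: [480.7, -84.4, 152.0]
tcp_rot: [0.51, 3.1, 0.001]
contact_force: [-0.9, 1.6, 3.7]
opening: 0.005
gripper_force: 1.5
[ 10.  -25.6 152. ] [-0.9  1.6  3.7]
a if touching 29.924307056000636
```

The leaf is at 30° with a sliding force of 3.7 N. I'll lift straight off and verify numerically.

```bash
python3 -m creep '[0,0,-0.02,0,0,0,0,0,0,-0.08,0,0,0,0,0,0,-0.16,0,0,0,0,0,0,-0.24,0,0,0,0,0,0,-0.3,0,0,0,0,0,0,-0.32,0,0,0,0,0,0,-0.32,0,0,0,0]'
python3 - <<'E'
from h import *
from rig import r
s=r.snapshot("wrist")
angs=np.arange(16,46,2); print(np.c_[angs,prof(s,[-60,-40,40,60],angs),prof(s,[-60,-40,40,60],angs,125,7)].round().astype(int))
a0=cv2.cvtColor(pickle.load(open('pics/top0.pkl','rb'))["frame"],cv2.COLOR_RGB2GRAY); t=r.snapshot("top"); b=cv2.cvtColor(t["frame"],cv2.COLOR_RGB2GRAY)
print([ (proj(t,loc2w([[-65,-(130-129*np.cos(x)),64+129*np.sin(x)]]))[0].round(1)) for x in(.4,.52,.65)])
# tray: dark cap position, other bottles' shift since start
d=(b[180:255,205:255]<50); n,l,q,c=cv2.connectedComponentsWithStats(d.astype(np.uint8))
for i in range(1,n):
    if q[i,4]>15: p=c[i]+[205,180]; print('dark',q[i,4],p,atz(t,[p],107))
for nm,(u,v,w,h) in dict(wash=(216,180,26,24),drop=(216,228,22,18),carton=(408,172,50,68),pink=(244,155,20,22)).items():
    ps=cv2.phaseCorrelate(a0[v:v+h,u:u+w].astype(np.float32),b[v:v+h,u:u+w].astype(np.float32)); print(nm,ps)
E
```

```text
time: 22.9
tool_pos: [481.2, -84.8, 313.4]
tcp_rot: [0.511, 3.096, 0.0]
contact_force: [-0.3, -0.5, -0.5]
opening: 0.003
gripper_force: 0.0
[[ 16 109 110 111 243 109 110 109 224]
 [ 18 108 110 112 230 109 109 107 210]
 [ 20 110 109 109 212 108 110 106 207]
 [ 22 112 109 107 206 117 138 107 191]
 [ 24 110 111 108 205 114 122 106 129]
 [ 26 109 111 107 206 116  83 116 115]
 [ 28 112 126 108 204 133 127 130 132]
 [ 30 126 144 105 144 116 118 118 119]
 [ 32 114  69 110 113  90  75  82  94]
 [ 34 133 124 130 133 111 107 107 111]
 [ 36 110 112 112 112 111 111 110 111]
 [ 38  99  75  82  96 110 110 111 111]
 [ 40 110 111 111 112 111 111 111 117]
 [ 42 111 111 111 111 110 110 111 164]
 [ 44 110 110 112 138 110 111 111 198]]
[array([326.4, 226.4]), array([328.6, 226.7]), array([331.7, 227.2])]
wash ((0.5356215388934018, 0.0253911827424389), 1.0277807627931053)
drop ((0.1070556183141349, 0.021513897653198555), 1.0020092604336914)
carton ((0.02477220109448197, 0.021910033372606108), 0.9829039357768165)
pink ((0.07571195134129027, 0.04011947601457422), 1.004704688489437)
```

Run:
```python
from h import *
from rig import r
t=r.snapshot("top");t0=pickle.load(open('pics/top0.pkl','rb'))
for nm,s in(('then',t0),('now',t)):
    f=s["frame"].astype(int); g=f.max(2)
    w=g[180:208,216:244]; m=(f[180:205,218:242].min(2)>225); ys,xs=np.nonzero(m);print(nm,'white cap',len(xs),xs.mean()+218,ys.mean()+180)
    bl=(f[225:248,216:240,2]-f[225:248,216:240,0]>25); ys,xs=np.nonzero(bl);print('blue',len(xs),xs.mean()+216,ys.mean()+225)
print(proj(t,[[446,264.5,107],[446,264.5,2]]))
print(t["frame"].max(2)[202:232,212:246:2])
```

```text
then white cap 102 226.64705882352942 190.35294117647058
blue 8 223.5 235.625
now white cap 108 226.53703703703704 190.50925925925927
blue 7 223.28571428571428 235.85714285714286
[[224.30856754 213.99180156]
 [231.45653282 218.31734784]]
[[233 232 142 238 243 240 144 137 140 148 151 155 138 133 135 238 147]
 [234 234 146 237 242 242 231 147 134 135 134 136 132 135 134 237 151]
 [233 232 150 237 242 244 243 230 229 229 228 227 226 136 224 239 147]
 [232 232 147 239 241 243 243 243 242 241 241 240 241 226 238 239 145]
 [234 234 138 239 242 242 243 243 219 241 240 240 240 240 239 237 129]
 [234 234 138 227 227 227 188 159 130 166 193 207 213 227 241 237 126]
 [233 233 142 239 239 216 109  86  85  91 125 230 233 235 238 237 122]
 [233 234 140 243 243 137  91  88  83  85  93 217 239 238 239 239 123]
 [234 213 139 243 243  91  91  88  87  83  82 128 238 237 238 239 148]
 [235 229 135 242 227  88  92  93  92  82  84  82 161 239 240 240 142]
 [235 236 133 242 165  89  90  89  98  83  82  82  89 237 239 241 131]
 [233 237 133 241 142  90  89  91  94  80  84  84  76 157 238 239 124]
 [234 225 
[... 568 characters left out ...]
236 241 242 242 232 156  97 105 107  97 105 136 132 195 122]
 [234 207 232 225 241 241 239 230 134 109 106 113 131 137 137 235 124]
 [232 197 216 219 226 209 217 219 176 123 117 131 139 141 137 241 123]
 [233 192 232 237 237 233 232 233 231 226 133 137 137 140 226 230 123]
 [230 170 235 241 240 240 239 240 238 240 226 143 138 141 239 234 121]
 [227 163 236 241 240 242 240 240 240 239 238 226 227 224 239 233 125]
 [231 165 236 241 241 241 241 239 240 239 239 238 238 236 236 225 123]
 [229 163 236 239 241 242 240 240 239 239 239 238 237 238 236 225 121]
 [230 155 240 242 241 241 241 241 239 239 239 238 238 238 238 221 223]
 [230 168 241 242 242 239 241 240 240 239 238 241 239 238 238 227 237]]
```

```bash
python3 -c "
from rig import r
print(r.close_job())"
```

```text
the job is handed in; nothing more can be done
None
```

The job is handed in at about 23 s of the 67 s allowed: the brown bottle stands upright in the tray gap, the plain leaf is shut, and the vent leaf is at about 30° (set by touch). In the final top image the wash bottle, dropper bottle and carton had not moved; the slide pack was left alone but not rechecked.

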